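# Clamp a dental model and hold the loupe over it in focus

### The arm

A 7-joint arm with a two-finger parallel gripper is mounted at the origin on a cart in front of the work surface, level with it; the furniture and walls round the work are solid. World frame = base frame: x ahead of the robot, y to its left, z up, the work surface at z = 0. Lengths are in m, angles in rad, forces in N, time in s.
With the tool pointing down it reaches from about 0.4 to 0.85 m from the base axis. Payload 4.5 kg.
Tool frame: the origin (TCP) lies midway between the tips of the shut fingers; the grasp point (between the pads) lies 19 mm behind it; z points along the fingers, y is the line along which they close (so a half turn about z gives the same grasp; the last joint's range is limited). The gripper opens to 88 mm and grips with 3 to 60 N. Pads are 18 mm wide; open, the fingers measure 123 mm over their backs; the gripper's body (75 mm by 187 mm) begins 45 mm behind the grasp point.
Start: joints at [-1.154, 0.689, -0.195, 1.565, 0.157, 0.902, -0.215], TCP at [0.233, 0.58, 0.239] pointing down, gripper open.
Joint ranges: [-3.01, 3.01], [-0.46, 2.08], [-1.47, 1.51], [0.13, 2.56], [-1, 4.14], [0.04, 2.09], [-2.66, 2.66]. Speed limits (rad/s): [2.57, 2.57, 3.14, 3.14, 3.14, 3.14, 3.14].

### API

Orientations are given as a unit quaternion [x, y, z, w].
In Python, from plant import r, eyes, finish_job gives the robot as it stands. The module is installed in compiled form; this text tells all that it offers.
- The arm moves only by the tool move_arm, never from a script. Its argument "motion" is a list of rows, each a list of 7 numbers: the shift along the tool's x, y, z in mm, then the turn, a rotation vector about the tool's x, y, z in degrees, then the closure, from 0 (fully open) to 1 (shut). A call has 1 to 5 rows; each row is the pose to reach, as a shift and turn from the pose commanded when the call began, along the tool's axes at that moment; what a row does not reach only later rows make up. A row lasts 1/8 s, in which the tool goes at most 62.5 mm and 10.7 degrees, less where a joint would pass 70% of its speed; a pose out of reach is approached as far as the arm can. A call with a gripper value outside its range is refused whole. The fingers move at their own pace and stop on an object; "newtons" is the grip in N (left out, the last holds). Time passes only in rows, so rows that repeat a pose let the fingers close. It gives the time, the measured TCP pose, the force, the opening and the grip force at its end, in the units of the state.
- r.get_state(): the state, without advancing time (a new reading comes with each control period).
- eyes.snapshot(name): name is "scene" or "top" or "wrist"; returns a dict with "frame" (480x640x3 uint8, red, green, blue), "z_map" (480x640 float32, m along the optical axis (not along the pixel's ray), 0 where there is no reading), "intrinsics" (3x3 intrinsics, pixels), "dist" ([k1, k2, p1, p2, k3] as OpenCV has them; the pictures are not rectified), "world_to_cam" (4x4, takes a point from world to camera coordinates). Camera axes: x right, y down, z forward; pixel columns grow to the right and rows downward; lengths in m; the calibration is good to about 2 mm. A picture is of the moment at which its call begins.
- finish_job(): hands the job in; it is judged then, once.
The state is a dict: "clock": time; "q": joint angles; "qd": joint speeds; "joint_torque": joint torques, N m; "tool_pos": TCP position; "eef_rot": TCP orientation; "contact_force": force on the tool from outside, world axes, zero at the start; "moment": the same for the moment, N m; "opening": opening from 0.0 (shut) to 1.0 (fully open); "finger_force": force on a finger pad.
Only numpy, scipy, OpenCV 4.12 (cv2) and the standard library are available. Lean on these libraries where they do the work, as an engineer would, in place of code of your own. Each camera call takes 0.05 s, during which the arm holds its last target. There are 200 camera calls.

### The job

Lock the dental model down in the checking jig: swing the toggle clamp's handle over and down until it passes centre and its rubber foot presses firmly on the model's base plate. Then pick up the hand loupe and hold it level over the middle of the tooth arch, with its lens at the height of the pointer on the jig's post, which marks the focus. Finish while still holding it there, touching neither the model nor the jig with the loupe, and leave the other things on the bench where they are.

Things in the scene. Friction and masses are not known exactly. Their poses are not given: they have to be found in the camera images.
- jig: checking jig, fixed: aluminium plate 112 x 196 x 10 mm with a nest for the model, a toggle clamp (80 mm tall when shut) and a height post (10 mm thick, 170 mm tall, at x 56, y 42 mm). Origin at the bench surface under the nest's middle; y axis runs from clamp to model, x axis is parallel to the clamp's hinges, z up. Plate spans x -44..68, y -141..55 mm
- clamp_handle (a joint): swing of the clamp's handle: 0 = open, handle straight up, arm raised; 1.35 = dead centre; 1.45 = at its stop past centre, handle pointing away from the model (jig's -y), its end 4 degrees up, arm down. Grows with a positive turn about the jig's x axis. Stays where left; easily pushed over from the model's side; takes about 2 N at the grip before dead centre, then falls to its stop
- clamp_pivot (a point): the fixed hinge axis of the clamp's handle: 122 mm from the jig's origin along the jig's -y, 62 mm above the bench
- handle_grip (a point): middle of the clamp handle's black rubber grip (13 x 13 mm thick, reaching from 32 to 94 mm from clamp_pivot), 62 mm from clamp_pivot; moves with the handle, about 124 mm above the bench when open and 66 mm when shut
- clamp_foot: the rubber foot (15 mm across) on a sprung spindle under the end of the clamp's hold-down arm; origin at the middle of its underside. With the clamp shut it presses on the model's base plate with about 9 N
- model: the dental model, loose in the nest: a pale plaster base plate 62 x 70 x 10 mm with a yellowish stone tooth arch (43 x 56 x 22 mm) on it; the bare 20 mm of the plate on the clamp's side is for the foot. Origin under the middle of the arch; the teeth's tips are 42 mm above the bench
- arch (a point): the middle of the tooth arch, about 39 mm above the bench
- pointer (a point): tip of the thin steel pointer on the dark collar of the jig's height post; its height (105 to 145 mm above the bench) marks the focus. The tip is 50 mm sideways from the middle of the arch; the collar is fixed
- loupe: the hand loupe, lying flat on the bench: a round black lens ring 68 mm across and 14 mm thick with a straight black handle, about 75 g in all. Origin under the middle of the lens, own x axis along the handle, z up out of the lens
- lens (a point): middle of the loupe's lens (half-way up the 14 mm ring, on its axis)
- loupe_grip (a point): a point in the loupe's handle, 85 mm from the middle of the lens and half-way up; the handle's flat grip is 15 mm wide and 14 mm high and runs from 52 to 137 mm from the lens; own x axis along the handle, away from the lens
- spare_cast: bystander: a second stone cast without base plate, 63 x 70 x 28 mm
- stain_a: bystander: small brown vial with black cap, 22 x 42 mm
- stain_b: bystander: small brown vial with black cap, 22 x 42 mm
- carrier: bystander: round white firing carrier with crowns on pegs, 46 x 22 mm
- tweezer: bystander: steel tweezers, 132 mm long
- index: the dark collar, 24 mm across, clamped on the jig's post, with a thumb screw and a thin steel pointer; fixed. Origin on the post's axis at the pointer's height
- compressor_cabinet: obstacle: the big pale grey cabinet standing on the bench right ahead of the robot, fixed, about 240 x 305 mm and 240 mm tall with the keypad box on top; origin on the bench under it, its middle lies 58 mm from there along its own -x, its 305 mm side along its own y

How it is judged:
On the way, in this order (a step that is already met when the one before it is completed fails the run):
1. the clamp is swung past centre and its foot presses on the model's base plate (value of joint clamp_handle above 1.39 rad and contact force between clamp_foot and model above 4 N), for 0.2 s.
2. the loupe is lifted off the bench in the gripper (height (world z) of lens above 0.05 m and contact force between loupe and the fingers above 1 N), for 0.2 s.
At the end, for the whole second after the job is handed in: handle past centre (joint > 1.39), foot pressing the model with > 4 N; model within 6 mm of its nest, not lifted; loupe held still by the fingers alone, lens within 12 mm sideways of the arch's middle, within 7 mm of the pointer's height, tilted < 0.12 rad, touching neither jig nor model (all of step 1 and z of model in the frame of jig below 0.013 m and horizontal distance between model and jig below 0.006 m and horizontal distance between lens and arch below 0.012 m and z of lens in the frame of pointer between -0.007 and 0.007 m and angle between lens's own z axis and vertical below 0.12 rad and linear speed of loupe below 0.02 m/s and contact force between loupe and the fingers above 1 N and contact force between loupe and jig below 0.05 N and contact force between loupe and model below 0.05 N and contact force between loupe and index below 0.05 N); the arm keeps its last pose, push and grip.
It fails at once if the loupe knocks against the model (contact force between loupe and model above 2 N).
It fails at once if the model comes out of its nest (z of model in the frame of jig above 0.02 m).
It fails at once if another thing on the bench is disturbed (distance of any of spare_cast, stain_a, stain_b, carrier, tweezer from where it was at the start of the episode above 0.02 m).
It also fails if it takes over 58 s, if anything falls off the work surface, if the arm or the gripper's body presses on something with over 40 N, if the wrist force passes 120 N, or if a joint passes its speed limit or range.

## Working session

There is one attempt and no reset: what is moved stays moved. The work goes in short steps, Python scripts to look and compute and a tool call to move; the robot and the scene stay as the last step left them, time stands still between calls to the robot, and variables do not carry over. Pictures are saved under pics/ and viewed, at most 13 in all, crops included, and the job is handed in when it is done.

Besides the shell and the picture viewer there is one more tool, called after "Call:" in YAML: its name, and indented under it one key for each argument. move_arm: Moves the arm, as the interface text tells. Its arguments: {"type":"object","properties":{"motion":{"type":"array","items":{"type":"array","items":{"type":"number"}}},"newtons":{"type":"number"}},"required":["motion"]}

```bash
mkdir -p pics; cat > h.py <<'E'
import numpy as np, cv2
from scipy.spatial.transform import Rotation as R
from plant import r, eyes
def snap(n,f=None):
    s=eyes.snapshot(n)
    if f: cv2.imwrite('pics/'+f,s['frame'][:,:,::-1])
    np.savez('last_%s.npz'%n,**{k:np.array(s[k]) for k in s})
    return s
def load(n): return dict(np.load('last_%s.npz'%n))
def ray(s,uv):
    p=cv2.undistortPoints(np.array(uv,float).reshape(-1,1,2),s['intrinsics'],s['dist']).reshape(-1,2)
    T=np.linalg.inv(s['world_to_cam']); d=np.c_[p,np.ones(len(p))]@T[:3,:3].T
    return T[:3,3],d
def onz(s,uv,z):
    c,d=ray(s,uv); return c+d*((z-c[2])/d[:,2])[:,None]
def depth(s,uv):
    c,d=ray(s,uv); uv=np.array(uv).reshape(-1,2).astype(int)
    return c+d*s['z_map'][uv[:,1],uv[:,0]][:,None]
def cloud(s):
    v,u=np.mgrid[0:480,0:640]; uv=np.c_[u.ravel(),v.ravel()]
    return depth(s,uv).reshape(480,640,3)
def proj(s,P):
    T=s['world_to_cam']; return cv2.projectPoints(np.array(P,float).reshape(-1,3),cv2.Rodrigues(T[:3,:3])[0],T[:3,3],s['intrinsics'],s['dist'])[0].reshape(-1,2)
def rel(p,M=None):
    """world goal p (m), rotation M -> tool-frame mm, rotvec deg"""
    st=r.get_state(); A=R.from_quat(st['eef_rot'])
    print('shift mm',np.round(A.inv().apply(np.array(p)-st['tool_pos'])*1000,1), 'rot', None if M is None else np.round(np.degrees((A.inv()*R.from_matrix(M)).as_rotvec()),1))
E
python3 - <<'E'
from h import *
snap('scene','s0.png');snap('top','t0.png')
st=r.get_state();print(st);print(R.from_quat(st['eef_rot']).as_matrix().round(2))
E
```

```text
{'clock': 0.1, 'q': array([-1.15421279,  0.68987522, -0.19451709,  1.5662183 ,  0.1572892 ,
        0.90246661, -0.21509527]), 'qd': array([ 0.00079858, -0.00200732, -0.0003922 , -0.00379111, -0.00011103,
        0.00154378,  0.00094462]), 'joint_torque': array([-3.44544940e-03, -5.28517306e+01, -1.27145827e+00, -1.53840172e+01,
       -5.25204185e-02,  1.99833652e-03,  4.35006280e-05]), 'tool_pos': array([0.23327338, 0.579247  , 0.23801146]), 'eef_rot': array([ 1.90191330e-01,  9.81746726e-01, -7.83293120e-04, -9.78134065e-05]), 'contact_force': array([-0.39171265, -0.80838745, -0.67473324]), 'moment': array([-0.03940939,  0.04134255,  0.03823775]), 'finger_force': 0.0, 'opening': 0.9977840939192952}
[[-0.93  0.37 -0.  ]
 [ 0.37  0.93 -0.  ]
 [-0.   -0.   -1.  ]]
```

View pics/t0.png

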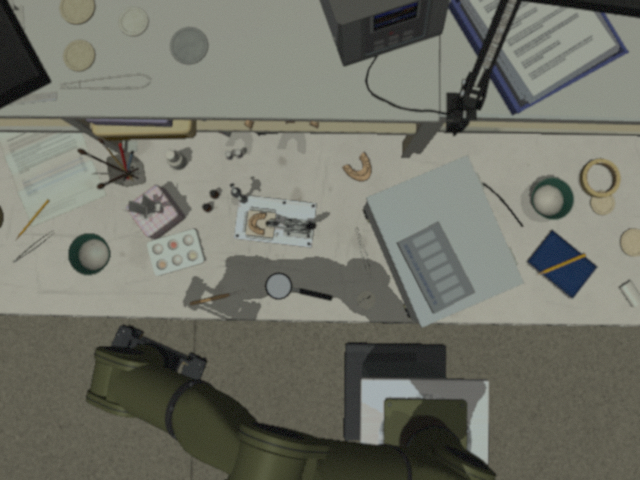

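View pics/s0.png

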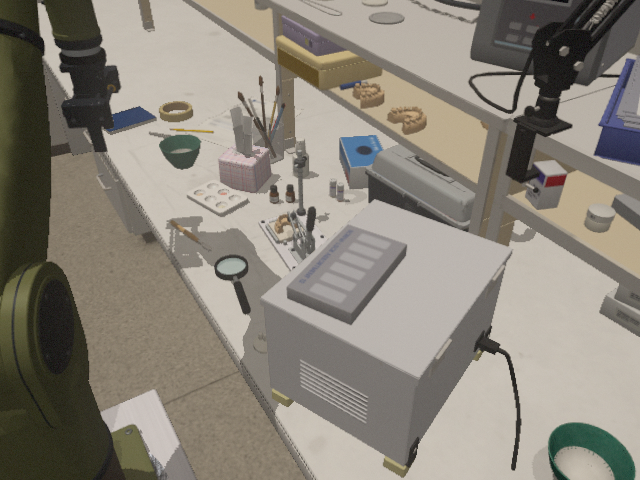

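The top view shows the jig at about (276,221), with the clamp on its right and the post at about (238,190). The loupe's lens is at (279,286) and its handle runs right to (330,296). The scene view shows the clamp handle upright at (311,220) beside the cabinet.

```bash
python3 - <<'E'
from h import *
s=load('top'); C=cloud(s); f=s['frame']
print('cam',np.linalg.inv(s['world_to_cam'])[:3,3])
for n,uv in dict(lens=(279,286),hend=(330,296),jigcorner_ul=(237,195),ur=(317,202),lr=(313,247),ll=(236,239),shelf=(250,100),shelfedge=(250,128),cab=(420,280),grip=(311,226),bench=(350,200),cabtop=(440,170)).items(): print(n,C[uv[1],uv[0]].round(3))
# plate mask: z 6..14mm & near
reg=np.zeros((480,640),bool);reg[185:255,225:330]=1
m=reg&(C[...,2]>.005)&(C[...,2]<.0155)&(f.min(2)>120)
p=C[m][:,:2].astype(np.float32);print(m.sum(),cv2.minAreaRect(p))
b=f.max(2)<70
reg=np.zeros((480,640),bool);reg[265:305,255:340]=1
m=(reg&b).astype(np.uint8)
print(m.sum()); v,u=np.nonzero(m); P=onz(s,np.c_[u,v],.01)
print(P.min(0),P.max(0))
w=P[P[:,1]<np.median(P[:,1])]
a=f[180:310,180:340]; b2=f[265:305,255:340]
cv2.imwrite('pics/tc.png',cv2.resize(a,(800,650*800//800),interpolation=cv2.INTER_CUBIC)[:600,:,::-1])
s=load('scene');f=s['frame'];cv2.imwrite('pics/sc.png',cv2.resize(f[140:320,190:390],(660,594),interpolation=cv2.INTER_CUBIC)[:,:,::-1])
E
```

```text
cam [0.39880147 0.25249221 1.55914427]
lens [0.374 0.368 0.014]
hend [0.352 0.241 0.019]
jigcorner_ul [0.583 0.459 0.144]
ur [0.586 0.278 0.005]
lr [0.473 0.285 0.001]
ll [ 0.49   0.481 -0.008]
shelf [0.739 0.406 0.378]
shelfedge [0.711 0.419 0.261]
cab [0.396 0.053 0.24 ]
grip [0.513 0.288 0.153]
bench [ 0.594  0.194 -0.001]
cabtop [0.637 0.006 0.212]
1885 ((0.5404350161552429, 0.37752532958984375), (0.17382849752902985, 0.2619816064834595), 1.0300559997558594)
256
[0.34416603 0.23580506 0.01      ] [0.40878348 0.40297974 0.01      ]
```

View pics/tc.png

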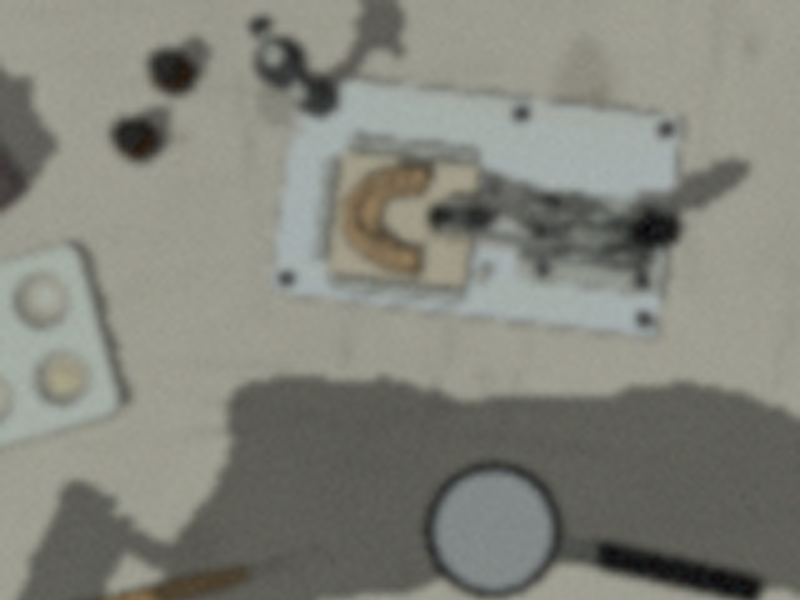

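View pics/sc.png

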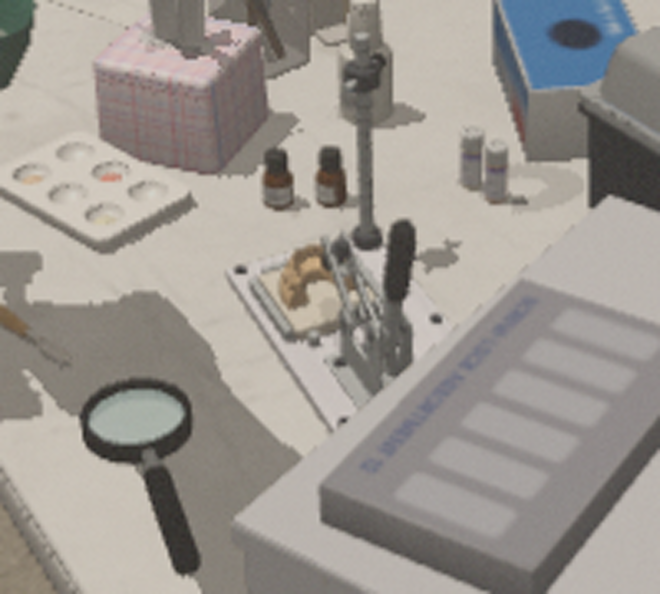

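The top crop shows the jig plate's corners at UR (682,115), LR (657,335) and LL (277,293). The arch is centred near (390,220), the grip's top is at (655,225), and the collar and post top are near (280,60). In the scene crop, the collar with the pointer is at (365,75), near the top of the post, and the handle is upright.

```bash
cat >> h.py <<'E'
def crop(uv): return np.array(uv,float)/5+180-0.4
E
python3 - <<'E'
from h import *
s=load('top'); f=s['frame']; S=load('scene')
c=onz(s,crop([(682,115),(657,335),(277,293)]),.01)
J=np.array([(68,-141),(-44,-141),(-44,55)])/1e3
d=c[2]-c[1]; th=np.arctan2(d[1],d[0])-np.pi/2
print('len',np.linalg.norm(c[2]-c[1]),np.linalg.norm(c[0]-c[1]),'th',np.degrees(th), 'th2',np.degrees(np.arctan2(*(c[0]-c[1])[[1,0]])))
Rz=np.array([[np.cos(th),-np.sin(th)],[np.sin(th),np.cos(th)]])
o=(c[:,:2]-J@Rz.T); print('origin est',o.round(4)); o=o.mean(0)
np.savez('jig.npz',o=o,th=th)
w=lambda x,y,z:np.r_[o+Rz@np.array([x,y])/1e3,z/1e3]
for n,P in dict(pivot=(0,-122,62),gripopen=(0,-122,124),griptop=(0,-122,156),post=(56,42,170),postb=(56,42,10)).items():
    P=w(*P);print(n,P.round(3),'topcrop',((proj(s,P)-180)*5).round(),'scenecrop',((proj(S,P)-[190,140])*3.3).round())
# plate of model + arch colour
hsv=cv2.cvtColor(f,cv2.COLOR_RGB2HSV); m=np.zeros((480,640),bool); m[205:240,242:280]=1
m&=(hsv[...,1]>75)&(hsv[...,2]>90); v,u=np.nonzero(m); P=onz(s,np.c_[u,v],.038)
L=(P[:,:2]-o)@Rz; print('arch px',m.sum(),'jig range',L.min(0),L.max(0),'mid world',o+Rz@((L.min(0)+L.max(0))/2))
# collar height: intersect vertical axis of post with scene collar row
for z in (105,115,125,135,145,170): print(z,((proj(S,w(56,42,z))[0]-[190,140])*3.3).round(),((proj(s,w(56,42,z))[0]-180)*5).round())
# loupe
lens=onz(s,crop([(493,530)]),.007)[0]; g=onz(s,crop([(602,555),(757,588)]),.014)
print('lens',lens,'grip ends',g,'dists',np.linalg.norm((g-lens)[:,:2],axis=1), 'ang',np.degrees(np.arctan2(*(g[1]-lens)[[1,0]])))
E
```

```text
len 0.19132578611922363 0.11109719613034148 th -5.264276193146947 th2 -5.355152550392244
origin est [[0.5293 0.4266]
 [0.5302 0.4267]
 [0.5298 0.422 ]]
pivot [0.519 0.304 0.062] topcrop [[627. 234.]] scenecrop [[387. 330.]]
gripopen [0.519 0.304 0.124] topcrop [[622. 223.]] scenecrop [[385. 245.]]
griptop [0.519 0.304 0.156] topcrop [[620. 217.]] scenecrop [[384. 199.]]
post [0.589 0.462 0.17 ] topcrop [[272.  52.]] scenecrop [[357.  34.]]
postb [0.589 0.462 0.01 ] topcrop [[318.  96.]] scenecrop [[363. 242.]]
arch px 165 jig range [-0.02606235 -0.01902178] [0.02375335 0.01785438] mid world [0.52859267 0.42459794]
105 [360. 123.] [292.  71.]
115 [359. 109.] [289.  68.]
125 [359.  96.] [286.  66.]
135 [358.  83.] [283.  63.]
145 [358.  69.] [280.  60.]
170 [357.  34.] [272.  52.]
lens [0.37495727 0.37014662 0.007     ] grip ends [[0.3637392  0.31531071 0.014     ]
 [0.34887905 0.23827061 0.014     ]] dists [0.05597162 0.13442974] ang -101.1858121876556
```

```bash
python3 - <<'E'
from h import *
j=np.load('jig.npz');o=j['o'];th=float(j['th']);Rz=np.array([[np.cos(th),-np.sin(th)],[np.sin(th),np.cos(th)]])
for n in('scene','top'):
    s=load(n);C=cloud(s);f=s['frame'];L=np.dstack([(C[...,:2]-o)@Rz,C[...,2]])*1e3
    m=(s['z_map']>0)&(abs(L[...,0])<22)&(L[...,1]>-170)&(L[...,1]<0)&(L[...,2]>50)&(L[...,2]<170)
    P=L[m];c=f[m].max(1);print(n,len(P))
    for a in range(50,170,10):
        q=(P[:,2]>=a)&(P[:,2]<a+10)
        if q.any():
            for nm,k in(('dark',c<70),('lite',c>=70)):
                k=k&q
                if k.any(): print(a,nm,k.sum(),'x',P[k,0].mean().round(),'y',np.percentile(P[k,1],[5,50,95]).round())
    m=(L[...,0]>20)&(L[...,0]<85)&(L[...,1]>10)&(L[...,1]<75)&(L[...,2]>90)&(L[...,2]<185)&(s['z_map']>0)
    P=L[m]
    for a in range(90,180,5):
        q=P[(P[:,2]>=a)&(P[:,2]<a+5)]
        if len(q): print('post',a,len(q),q.min(0).round(),q.max(0).round())
s=load('top');C=cloud(s);m=(abs(C[...,2]-.225)<.03)&(C[...,1]<.2)&(C[...,0]<.66)&(C[...,0]>.2)
print(cv2.boxPoints(cv2.minAreaRect(C[m][:,:2].astype(np.float32))).round(3))
E
```

```text
scene 583
50 lite 129 x -2.0 y [-130.  -93.  -59.]
60 dark 2 x -0.0 y [-40. -37. -35.]
60 lite 133 x -1.0 y [-130.  -95.  -45.]
70 dark 4 x 1.0 y [-56. -55. -54.]
70 lite 69 x -1.0 y [-131.  -56.  -39.]
80 dark 2 x -1.0 y [-59. -58. -57.]
80 lite 41 x -1.0 y [-136.  -57.  -39.]
90 dark 8 x -1.0 y [-140. -138. -137.]
90 lite 12 x -3.0 y [-136. -134. -127.]
100 dark 21 x -1.0 y [-141. -139. -136.]
100 lite 9 x -3.0 y [-138. -131. -128.]
110 dark 24 x -2.0 y [-143. -142. -138.]
110 lite 7 x -1.0 y [-144. -135. -133.]
120 dark 20 x -2.0 y [-147. -145. -142.]
120 lite 8 x -2.0 y [-145. -138. -134.]
130 dark 27 x -2.0 y [-149. -147. -143.]
130 lite 4 x -6.0 y [-138. -137. -136.]
140 dark 25 x -2.0 y [-152. -149. -146.]
140 lite 10 x -2.0 y [-151. -144. -137.]
150 dark 11 x -2.0 y [-152. -149. -146.]
150 lite 17 x -0.0 y [-149. -145. -140.]
post 90 9 [52. 33. 90.] [62. 40. 95.]
post 95 10 [53. 36. 95.] [ 62.  41. 100.]
post 100 9 [ 53.  36. 100.] [ 59.  44. 104.]
post 105 8 [ 51.  36. 105.] [ 59.  42. 110.]
post 110 6 [ 52.  36. 111.] [ 58.  39. 113.]
post 115 7 [ 53.  33. 115.] [ 58.  42. 
[... 1037 characters left out ...]
0 y [-140. -133. -132.]
140 dark 10 x -1.0 y [-142. -136. -133.]
140 lite 1 x -7.0 y [-145. -145. -145.]
150 dark 19 x -1.0 y [-146. -142. -138.]
150 lite 4 x -1.0 y [-148. -147. -147.]
post 90 1 [53. 39. 95.] [53. 39. 95.]
post 135 7 [ 41.  33. 137.] [ 71.  61. 140.]
post 140 20 [ 43.  32. 140.] [ 76.  58. 145.]
post 145 56 [ 40.  30. 145.] [ 75.  57. 150.]
post 150 12 [ 46.  32. 150.] [ 66.  50. 154.]
post 155 2 [ 51.  42. 157.] [ 52.  44. 159.]
post 160 3 [ 53.  39. 164.] [ 58.  48. 165.]
post 165 6 [ 53.  38. 166.] [ 59.  48. 168.]
post 170 7 [ 52.  40. 170.] [ 59.  45. 174.]
post 175 1 [ 54.  44. 176.] [ 54.  44. 176.]
[[ 0.293  0.046]
 [ 0.394 -0.182]
 [ 0.675 -0.059]
 [ 0.574  0.17 ]]
```

Call:
move_arm:
  motion:
    - [0,0,-20,0,0,10.5,1]
    - [0,0,-40,0,0,21,1]
    - [0,0,-50,0,0,31.5,1]
    - [0,0,-50,0,0,42,1]
    - [0,0,-50,0,0,52.5,1]

```text
clock: 0.72
tool_pos: [0.2332, 0.5795, 0.2885]
eef_rot: [0.607, 0.795, -0.0, 0.0]
contact_force: [0.0, -0.3, -0.4]
opening: 0.458
finger_force: 0.0
```

Call:
move_arm:
  motion:
    - [-40,27,0,0,0,5,1]
    - [-88,59,0,0,0,10,1]
    - [-136,91,0,0,0,15,1]
    - [-184,123,0,0,0,20.6,1]
    - [-220,148,0,0,0,20.6,1]

```text
clock: 1.35
tool_pos: [0.4368, 0.4051, 0.2885]
eef_rot: [0.738, 0.674, -0.0, 0.001]
contact_force: [-0.1, 0.6, 0.2]
opening: 0.004
finger_force: 0.0
```

```bash
python3 - <<'E'
from h import *
snap('top','t1.png');snap('scene')
st=r.get_state();print(st['q'],st['tool_pos'])
j=np.load('jig.npz');o=j['o'];th=float(j['th']);c,s=np.cos(th),np.sin(th);Rz=np.array([[c,-s],[s,c]])
M=np.array([[s,c,0],[-c,-s*-1,0],[0,0,-1]]).astype(float)
y=np.array([c,s,0]);z=np.array([0,0,-1.]);M=np.c_[np.cross(y,z),y,z]
for p in((0,-95,180),(0,-95,130)): rel(np.r_[o+Rz@np.array(p[:2])/1e3,p[2]/1e3],M)
E
```

```text
[-0.91206485  0.59611643  0.1599666   1.60534304 -0.10413859  0.94906244
 -0.81633395] [0.44022239 0.40179336 0.28862821]
shift mm [-62.7  87.1 109.2] rot [ 0.2  0.2 -0.3]
shift mm [-62.5  86.9 159.2] rot [ 0.2  0.2 -0.3]
```

View pics/t1.png

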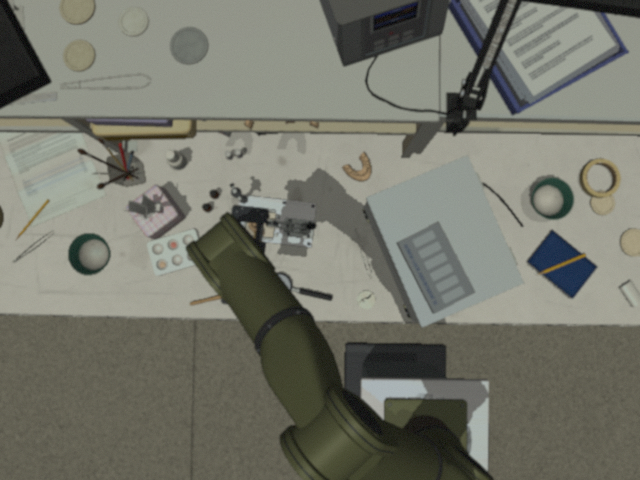

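The arm now reaches the jig from the left, clear of the cabinet. The gripper is at about (270,225). Next I move over the model's side of the handle and descend.

Call:
move_arm:
  motion:
    - [-30,43,10,0,0,0,1]
    - [-63,87,20,0,0,0,1]
    - [-63,87,60,0,0,0,1]
    - [-63,87,110,0,0,0,1]
    - [-63,87,155,0,0,0,1]

```text
clock: 2.08
tool_pos: [0.5151, 0.338, 0.1319]
eef_rot: [0.737, 0.676, -0.0, -0.001]
contact_force: [-0.5, 0.2, 0.2]
opening: 0.007
finger_force: 0.0
```

```bash
python3 - <<'E'
from h import *
s=snap('scene');a=s['frame'][140:320,190:390];w=snap('wrist')['frame']
cv2.imwrite('pics/c2.png',np.hstack([cv2.resize(a,(400,360)),cv2.resize(w,(400,360))])[:,:,::-1])
st=r.get_state();print(st['tool_pos'],st['contact_force'])
E
```

```text
[0.51197623 0.33608137 0.12887681] [-0.42860737  0.51478474 -0.20628609]
```

View pics/c2.png

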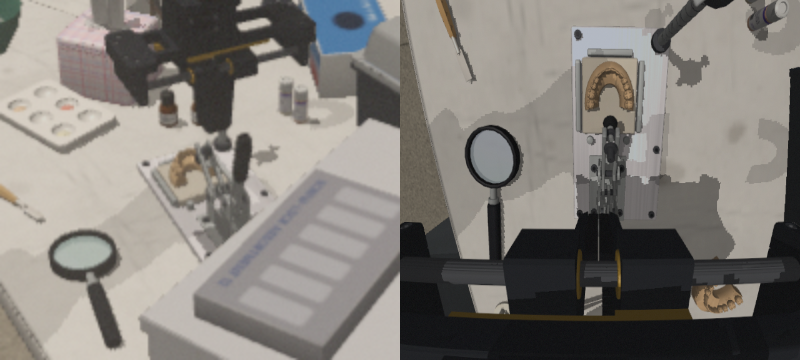

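The left half (scene) shows the closed fingers on the model's side of the upright handle. The right half (wrist) shows the model, the loupe at (493,155) and the post at (660,40). Next I push the handle over.

Call:
move_arm:
  motion:
    - [-15,5,0,0,0,0,1]
    - [-30,6,0,0,0,0,1]
    - [-45,6,5,0,0,0,1]
    - [-60,6,10,0,0,0,1]
    - [-73,6,18,0,0,0,1]

```text
clock: 2.8
tool_pos: [0.5157, 0.2629, 0.1157]
eef_rot: [0.738, 0.675, 0.0, -0.0]
contact_force: [0.6, 1.0, 0.7]
opening: 0.005
finger_force: 0.2
```

Call:
move_arm:
  motion:
    - [-13,0,8,0,0,0,1]
    - [-20,0,16,0,0,0,1]
    - [-25,0,24,0,0,0,1]
    - [-28,0,32,0,0,0,1]
    - [-30,0,36,0,0,0,1]

```text
clock: 3.42
tool_pos: [0.5129, 0.234, 0.079]
eef_rot: [0.737, 0.676, -0.0, -0.0]
contact_force: [0.1, 0.1, 0.4]
opening: 0.001
finger_force: 0.0
```

```bash
python3 - <<'E'
from h import *
s=snap('scene');a=s['frame'][140:320,190:390];w=snap('wrist')['frame']
cv2.imwrite('pics/c3.png',np.hstack([cv2.resize(a,(400,360)),cv2.resize(w,(400,360))])[:,:,::-1])
st=r.get_state();print(st['tool_pos'],st['contact_force'])
j=np.load('jig.npz');o=j['o'];th=float(j['th']);c,s=np.cos(th),np.sin(th);Rz=np.array([[c,-s],[s,c]])
print((st['tool_pos'][:2]-o)@Rz)
E
```

```text
[0.51288323 0.23379647 0.07915884] [ 0.09956566  0.57634227 -0.39468289]
[ 0.0007083  -0.19202172]
```

View pics/c3.png

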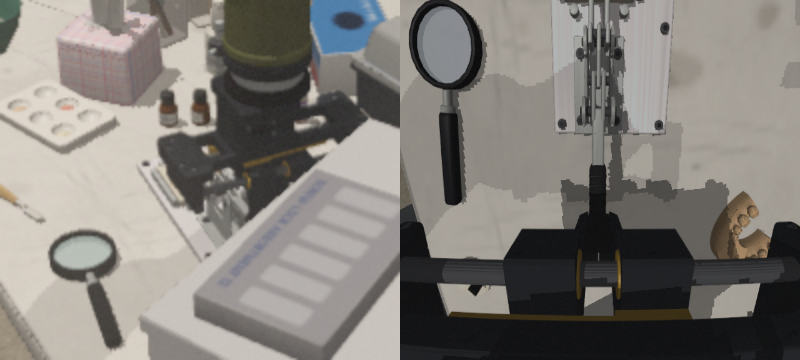

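The wrist half shows the handle lying flat, pointing away from the model under the fingers. I'll press a little further to confirm the stop, then rise.

Call:
move_arm:
  motion:
    - [0,0,4,0,0,0,1]
    - [0,0,8,0,0,0,1]
    - [0,0,9,0,0,0,1]

```text
clock: 3.9
tool_pos: [0.5136, 0.2344, 0.0735]
eef_rot: [0.737, 0.675, 0.001, 0.0]
contact_force: [-5.1, -2.2, 31.2]
opening: 0.013
finger_force: 15.7
```

Call:
move_arm:
  motion:
    - [0,0,-40,0,0,0,0.6]
    - [0,0,-90,0,0,0,0.2]
    - [0,0,-130,0,0,0,0]
    - [20,0,-150,0,0,0,0]
    - [50,0,-150,0,0,0,0]

```text
clock: 4.53
tool_pos: [0.519, 0.284, 0.223]
eef_rot: [0.738, 0.675, 0.002, 0.001]
contact_force: [0.6, -0.6, 0.2]
opening: 0.548
finger_force: 0.0
```

```bash
python3 - <<'E'
from h import *
w=snap('wrist','w4.png');print(r.get_state()['tool_pos'])
E
```

```text
[0.517752   0.29049035 0.22192307]
```

View pics/w4.png

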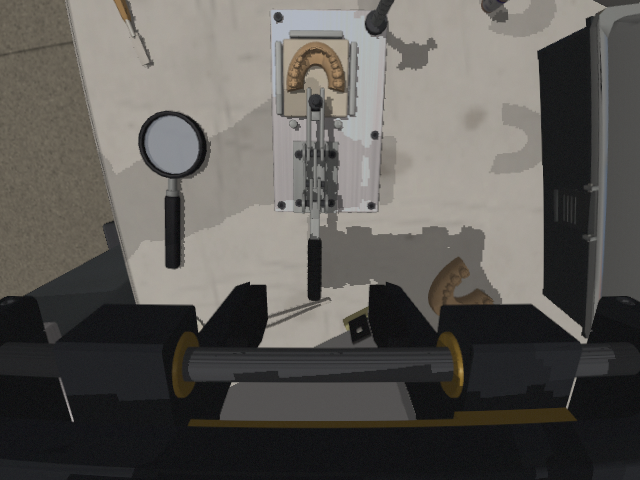

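The wrist view shows the clamp shut, with its foot at (316,101) on the plate. The loupe's lens is at (173,146) with its grip from (173,195) to (173,267), and the arch is at (317,66).

```bash
python3 - <<'E'
from h import *
s=load('wrist')
j=np.load('jig.npz');o=j['o'];th=float(j['th']);c,sn=np.cos(th),np.sin(th);Rz=np.array([[c,-sn],[sn,c]])
k=onz(s,[(273,10),(386,212),(274,212)],.01);print('jig corners',((k[:,:2]-o)@Rz).round(4))
f=s['frame'];hsv=cv2.cvtColor(f,cv2.COLOR_RGB2HSV);m=np.zeros((480,640),bool);m[38:100,283:350]=1
m&=(hsv[...,1]>75)&(hsv[...,2]>90); v,u=np.nonzero(m);P=onz(s,np.c_[u,v],.038)
L=(P[:,:2]-o)@Rz;print('arch',L.min(0),L.max(0))
m=np.zeros((480,640),np.uint8);m[100:275,130:215]=(f[100:275,130:215].max(2)<60)
v,u=np.nonzero(m[:182]);(cx,cy),rad=cv2.minEnclosingCircle(np.c_[u,v].astype(np.float32));lens=onz(s,[(cx,cy)],.010)[0]
rim=onz(s,[(cx-rad,cy),(cx+rad,cy)],.01);print('lens',cx,cy,rad,lens,'diam',np.linalg.norm(rim[1]-rim[0]))
v,u=np.nonzero(m);q=v>195;G=onz(s,np.c_[u,v][q],.012)[:,:2]
vx,vy,x0,y0=cv2.fitLine(G.astype(np.float32),cv2.DIST_L2,0,.01,.01).ravel();d=np.array([vx,vy]);d*=-np.sign(d[1])
print('grip dist',np.percentile((G-lens[:2])@d,[1,99]),'ang',np.degrees(np.arctan2(d[1],d[0])),'off',np.cross(d,np.array([x0,y0])-lens[:2]))
a=np.arctan2(d[1],d[0]);ax=-np.array([d[0],d[1],0]);z=np.array([0,0,-1.]);M=np.c_[ax,np.cross(z,ax),z]
ctr=np.array([x0,y0]);g=ctr+d*(.085-(ctr-lens[:2])@d)
print('grip pt',g);rel(np.r_[g,.15],M);rel(np.r_[g,-.006],M)
E
```

```text
jig corners [[-0.0405  0.0543]
 [ 0.0758 -0.1398]
 [-0.0451 -0.14  ]]
arch [-0.0262852  -0.02127518] [0.02452719 0.01887093]
lens 170.81471252441406 145.5823516845703 35.79530715942383 [0.37416605 0.36920751 0.01      ] diam 0.07548244221598081
grip dist [0.05298438 0.13286267] ang -102.03407 off 0.003262123578602394
grip pt [0.35963455 0.28539536]
shift mm [ -18.7 -157.3   71.4] rot [ 0.1 -0.4  7.3]
shift mm [ -19.7 -157.7  227.4] rot [ 0.1 -0.4  7.3]<stdin>:13: DeprecationWarning: Arrays of 2-dimensional vectors are deprecated. Use arrays of 3-dimensional vectors instead. (deprecated in NumPy 2.0)
```

Call:
move_arm:
  motion:
    - [-5,-45,10,0,0,2,0.3]
    - [-10,-90,30,0,0,5,0.4]
    - [-15,-135,55,0,0,7.3,0.4]
    - [-19,-158,90,0,0,7.3,0.4]
    - [-19,-158,140,0,0,7.3,0.4]

```text
clock: 5.2
tool_pos: [0.3569, 0.2796, 0.0806]
eef_rot: [0.778, 0.628, 0.001, -0.0]
contact_force: [-0.1, 0.7, -0.2]
opening: 0.602
finger_force: 0.0
```

Call:
move_arm:
  motion:
    - [0,0,20,0,0,0,0.4]
    - [0,0,35,0,0,0,0.4]
    - [0,0,45,0,0,0,0.4]
    - [0,0,45,0,0,0,0.4]

```text
clock: 5.7
tool_pos: [0.3585, 0.2788, 0.0356]
eef_rot: [0.779, 0.627, -0.0, -0.0]
contact_force: [-0.8, 0.3, -1.1]
opening: 0.602
finger_force: 0.0
```

```bash
python3 - <<'E'
from h import *
s=snap('wrist','w5.png');print(r.get_state())
f=s['frame']
rel([.3596,.2854,.004])
E
```

```text
{'clock': 5.75, 'q': array([-0.77156969,  0.87957566,  0.01493101,  2.21073897, -0.22215685,
        0.05199957, -0.75553363]), 'qd': array([-1.92769750e-03, -1.28864908e-02,  2.66612005e-03, -4.89454149e-04,
        1.06715854e-03,  2.28000440e-03,  5.23052823e-05]), 'joint_torque': array([ 2.61260377e-02, -4.56316245e+01,  1.60112958e+00, -1.06745481e+00,
       -6.48347981e-03, -6.61375676e-02,  4.07496307e-03]), 'tool_pos': array([0.35870954, 0.27891146, 0.03598302]), 'eef_rot': array([ 7.78999783e-01,  6.27024119e-01,  3.05511153e-04, -6.18641147e-08]), 'contact_force': array([ 0.21734426, -0.50241621,  0.16109276]), 'moment': array([-0.05870091,  0.11492387,  0.0160578 ]), 'finger_force': 0.0, 'opening': 0.6037581011292655}
shift mm [ 6.5 -0.5 32. ] rot None
```

View pics/w5.png

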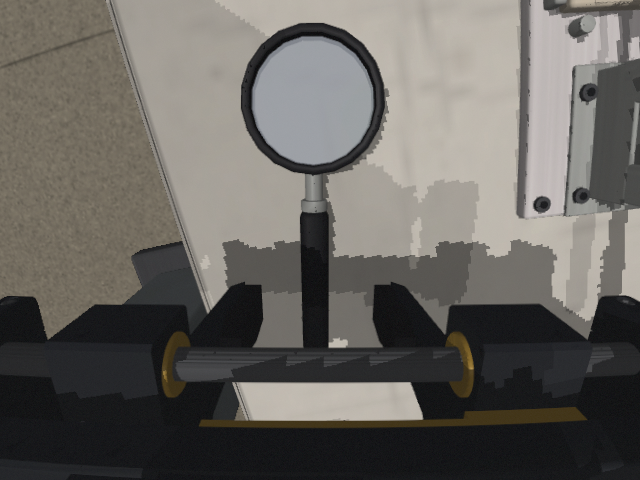

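The wrist view shows the loupe's handle centred at (315,270) between the fingers. Joint 6 is close to its lower limit, so I'll pitch the tool 15° about its closing axis and grasp slightly nearer the lens.

Call:
move_arm:
  motion:
    - [8,0,0,0,-7,0,0.4]
    - [16,0,5,0,-15,0,0.4]
    - [16,0,15,0,-15,0,0.4]
    - [16,0,26,0,-15,0,0.4]
    - [16,0,26,0,-15,0,0.4]

```text
clock: 6.38
tool_pos: [0.3613, 0.2924, 0.0095]
eef_rot: [0.773, 0.621, -0.103, 0.082]
contact_force: [0.3, -0.6, 0.2]
opening: 0.597
finger_force: 0.0
```

```bash
python3 - <<'E'
from h import *
st=r.get_state();print(st['q'].round(3),st['tool_pos'],st['contact_force']);A=R.from_quat(st['eef_rot']);print(A.as_matrix().round(3))
print('along from lens',(st['tool_pos'][:2]-[.3742,.3692])@np.array([np.cos(np.radians(-102)),np.sin(np.radians(-102))]))
E
```

```text
[-1.019  1.003  0.262  1.983 -0.237  0.417 -0.839] [0.3613431  0.29236061 0.00946413] [ 0.32744385 -0.56992677  0.223398  ]
[[ 0.208  0.976 -0.058]
 [ 0.943 -0.216 -0.254]
 [-0.26  -0.001 -0.966]]
along from lens 0.07783336069294412
```

Call:
move_arm:
  motion:
    - [1.2,0,4.3,0,0,0,0.4]
    - [1.2,0,4.3,0,0,0,1]
    - [1.2,0,4.3,0,0,0,1]
    - [1.2,0,4.3,0,0,0,1]
    - [1.2,0,4.3,0,0,0,1]
  newtons: 30

```text
clock: 7.0
tool_pos: [0.3618, 0.2946, 0.0053]
eef_rot: [0.772, 0.622, -0.102, 0.082]
contact_force: [-0.6, 0.1, 0.2]
opening: 0.172
finger_force: 2.3
```

Call:
move_arm:
  motion:
    - [0,0,0,0,0,0,1]
    - [-2,0,-8,0,0,0,1]
    - [-5,0,-20,0,0,0,1]
    - [-13,0,-48,0,0,0,1]
    - [-23,0,-85,0,0,0,1]
  newtons: 30

```text
clock: 7.62
tool_pos: [0.3615, 0.294, 0.0945]
eef_rot: [0.772, 0.622, -0.102, 0.082]
contact_force: [-0.5, 0.8, -0.3]
opening: 0.167
finger_force: 30.0
```

Call:
move_arm:
  motion:
    - [-10,0,-38,0,0,0,1]
    - [-21,0,-77,0,0,0,1]
    - [-21,0,-77,0,0,0,1]
    - [-21,0,-77,0,0,0,1]

```text
clock: 8.12
tool_pos: [0.3613, 0.2938, 0.1731]
eef_rot: [0.772, 0.622, -0.102, 0.082]
contact_force: [0.7, 0.2, -1.8]
opening: 0.173
finger_force: 30.0
```

```bash
cat >> h.py <<'E'
def lens3(s):
    """lens ring from wrist depth: dark ring points; returns tool-independent centre (top face), normal"""
    C=cloud(s);f=s['frame'];return C,f
E
python3 - <<'E'
from h import *
st=r.get_state();print(st['tool_pos'],st['q'].round(2),st['finger_force'],st['opening'])
s=snap('wrist','w6.png');snap('scene');snap('top')
E
```

```text
[0.3613222  0.29383343 0.17311805] [-1.1   0.72  0.38  1.93 -0.16  0.76 -0.86] 29.97236430644989 0.17269870382692548
```

View pics/w6.png

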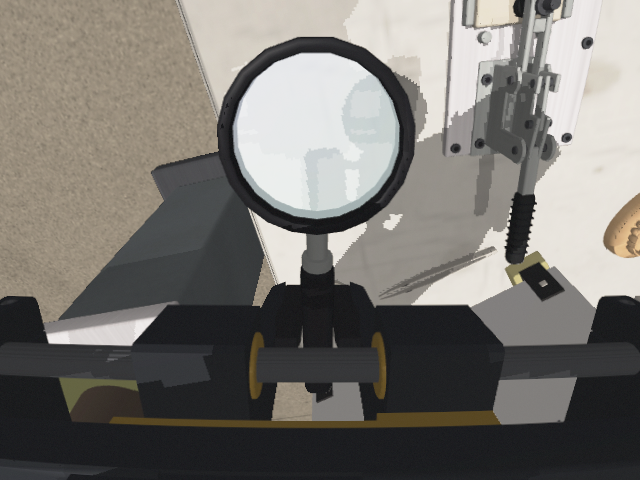

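The loupe is lifted, with the lens ring at (316,135) in the wrist view and the handle between the fingers. Next I measure its level and the lens centre from the ring's depth, and the collar from all three views.

```bash
cat >> h.py <<'E'
def ring(s):
    f=s['frame'];g=np.zeros((480,640),bool);g[20:240,200:430]=1
    C=cloud(s);zt=r.get_state()['tool_pos'][2]
    g&=(f.max(2)<75)&(abs(C[...,2]-zt)<.05)&(s['z_map']>0)
    n,l,stt,_=cv2.connectedComponentsWithStats(g.astype(np.uint8));g=l==1+stt[1:,4].argmax()
    P=C[g];
    A=np.c_[P[:,:2],np.ones(len(P))]
    k=np.ones(len(P),bool)
    for _ in range(4):
        w=np.linalg.lstsq(A[k],P[k,2],rcond=None)[0];e=P[:,2]-A@w;k=(e>-.003)&(e<.004)
    nrm=np.r_[-w[:2],1];nrm/=np.linalg.norm(nrm)
    v,u=np.nonzero(g);(cx,cy),rad=cv2.minEnclosingCircle(P[:,:2].astype(np.float32))
    c=np.r_[cx,cy,w@[cx,cy,1]]
    return c,nrm,rad,k.mean(),len(P)
E
python3 - <<'E'
from h import *
s=load('wrist');c,n,rad,k,N=ring(s);st=r.get_state();A=R.from_quat(st['eef_rot'])
print('ring top',c,'n',n,'tilt',np.arccos(n[2]),rad,k,N)
print('n in tool',A.inv().apply(n),'centre in tool',A.inv().apply(c-.007*n-st['tool_pos']))
j=np.load('jig.npz');o=j['o'];th=float(j['th']);cc,sn=np.cos(th),np.sin(th);Rz=np.array([[cc,-sn],[sn,cc]])
for nm in('scene','top'):
    s=load(nm);C=cloud(s);f=s['frame'];L=np.dstack([(C[...,:2]-o)@Rz,C[...,2]])*1e3
    m=(L[...,0]>0)&(L[...,0]<95)&(L[...,1]>5)&(L[...,1]<80)&(L[...,2]>110)&(L[...,2]<168)&(s['z_map']>0)
    q=m&(np.hypot(L[...,0]-56,L[...,1]-42)>9);P=L[q]
    for a in P[np.argsort(P[:,0])].round(): print(nm,a) if len(P)<15 else None
    print(nm,len(P),np.percentile(P,[2,25,50,75,98],axis=0).round(1))
E
```

```text
ring top [0.37529415 0.36790007 0.1809254 ] n [-0.00341614 -0.00784383  0.9999634 ] tilt 0.00855555581190294 0.0346941240131855 0.9343235089347877 8618
n in tool [-0.26871619 -0.00290177 -0.96321503] centre in tool [ 0.07274081 -0.00201411 -0.02136047]
scene 90 [[ 41.   25.8 134.3]
 [ 48.2  30.  142. ]
 [ 55.1  32.4 144.8]
 [ 63.2  39.4 147.9]
 [ 76.2  52.2 150.8]]
top 65 [[ 41.8  31.9 137.8]
 [ 47.   35.6 144. ]
 [ 56.8  47.2 146.4]
 [ 67.1  52.3 148.4]
 [ 75.6  57.4 153.9]]
```

Call:
move_arm:
  motion:
    - [12,19,-3,0,0,0,1]
    - [32,52,-9,0,0,0,1]
    - [54,87,-15,0,0,0,1]
    - [74,119,-20,0,0,0,1]
    - [86,138,-23,0,0,0,1]

```text
clock: 8.9
tool_pos: [0.5169, 0.3512, 0.1716]
eef_rot: [0.772, 0.621, -0.102, 0.082]
contact_force: [0.2, -0.3, -1.2]
opening: 0.162
finger_force: 30.0
```

Call:
move_arm:
  motion:
    - [0,0,0,0,0,0,1]
    - [0,0,0,0,0,0,1]
    - [0,0,0,0,0,0,1]

```text
clock: 9.28
tool_pos: [0.5143, 0.3513, 0.1729]
eef_rot: [0.772, 0.622, -0.102, 0.082]
contact_force: [-0.6, -0.6, -1.5]
opening: 0.167
finger_force: 30.0
```

```bash
python3 - <<'E'
from h import *
s=snap('wrist','w7.png');c,n,rad,k,N=ring(s);st=r.get_state();A=R.from_quat(st['eef_rot'])
print(st['tool_pos'],'ring top',c,'tilt',np.arccos(n[2]),rad,k,N,'c from tool',st['tool_pos']+A.apply([.0727,-.002,-.0214]))
snap('top');snap('scene')
E
```

```text
[0.51458206 0.35137672 0.17306075] ring top [0.52782154 0.42351907 0.18046143] tilt 0.008536469570220358 0.03653119131922722 0.9256990085774758 8977 c from tool [0.52878025 0.42582358 0.1748846 ]
```

View pics/w7.png

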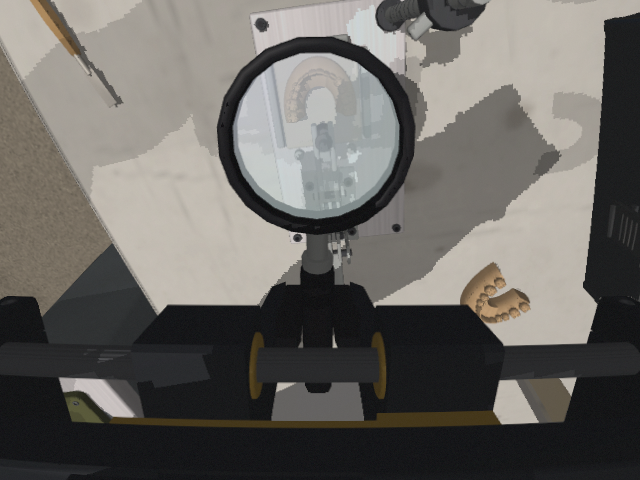

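The wrist view shows the lens at (316,135) over the arch, with the collar at (450,10) upper right and a light pin at (422,28). I'll read their heights from depth.

```bash
python3 - <<'E'
from h import *
j=np.load('jig.npz');o=j['o'];th=float(j['th']);cc,sn=np.cos(th),np.sin(th);Rz=np.array([[cc,-sn],[sn,cc]])
s=load('wrist');C=cloud(s);f=s['frame'];L=np.dstack([(C[...,:2]-o)@Rz,C[...,2]])*1e3
m=np.zeros((480,640),bool);m[:45,370:500]=1;m&=(L[...,2]>60)&(s['z_map']>0)
for row in range(0,44,4):
    print(row,[(u,*L[row,u].round().astype(int),int(f[row,u].max())) for u in range(376,492,8) if m[row,u]])
for uv in((418,34),(424,26),(430,22)):print(uv,L[uv[1],uv[0]].round(1),f[uv[1],uv[0]])
S=load('scene');fs=S['frame'];C=cloud(S);L=np.dstack([(C[...,:2]-o)@Rz,C[...,2]])*1e3
a=fs[140:215,270:335];cv2.imwrite('pics/c8.png',np.hstack([cv2.resize(a,(400,460),interpolation=cv2.INTER_CUBIC),cv2.resize(f[:60,360:500],(400,171),interpolation=cv2.INTER_CUBIC).repeat(1,0) if 0 else np.vstack([cv2.resize(f[:60,360:500],(400,171),interpolation=cv2.INTER_CUBIC),np.zeros((289,400,3),np.uint8)])])[:,:,::-1])
E
```

```text
0 [(408, np.int64(52), np.int64(46), np.int64(84), 82), (416, np.int64(51), np.int64(44), np.int64(105), 83), (424, np.int64(44), np.int64(42), np.int64(145), 37), (432, np.int64(46), np.int64(41), np.int64(149), 63), (440, np.int64(49), np.int64(41), np.int64(149), 69), (448, np.int64(51), np.int64(41), np.int64(151), 71), (456, np.int64(52), np.int64(40), np.int64(158), 73), (464, np.int64(52), np.int64(40), np.int64(165), 70), (472, np.int64(53), np.int64(39), np.int64(169), 94), (480, np.int64(55), np.int64(39), np.int64(169), 159), (488, np.int64(58), np.int64(39), np.int64(169), 152)]
4 [(400, np.int64(52), np.int64(46), np.int64(67), 83), (408, np.int64(52), np.int64(44), np.int64(87), 68), (416, np.int64(51), np.int64(43), np.int64(108), 77), (424, np.int64(44), np.int64(41), np.int64(144), 36), (432, np.int64(46), np.int64(40), np.int64(147), 61), (440, np.int64(49), np.int64(40), np.int64(149), 70), (448, np.int64(51), np.int64(39), np.int64(151), 49), (456, np.int64(53), np.int64(39), np.int64(154), 67), (464, np.int64(52), np.int64(38), np.int64(163), 65), (472, np.int64(
[... 2699 characters left out ...]
2), 113), (416, np.int64(42), np.int64(33), np.int64(143), 163), (424, np.int64(45), np.int64(33), np.int64(143), 155), (432, np.int64(50), np.int64(32), np.int64(137), 82), (440, np.int64(51), np.int64(32), np.int64(143), 34), (448, np.int64(53), np.int64(32), np.int64(148), 49), (456, np.int64(56), np.int64(31), np.int64(147), 66)]
32 [(408, np.int64(39), np.int64(32), np.int64(141), 82), (416, np.int64(42), np.int64(31), np.int64(144), 159), (424, np.int64(45), np.int64(31), np.int64(143), 105)]
36 [(416, np.int64(42), np.int64(30), np.int64(142), 152)]
40 []
(418, 34) [ 42.3  30.7 143.9] [153 153 150]
(424, 26) [ 44.7  33.2 143.3] [157 157 153]
(430, 22) [ 47.4  34.4 141.9] [156 157 152]
```

View pics/c8.png

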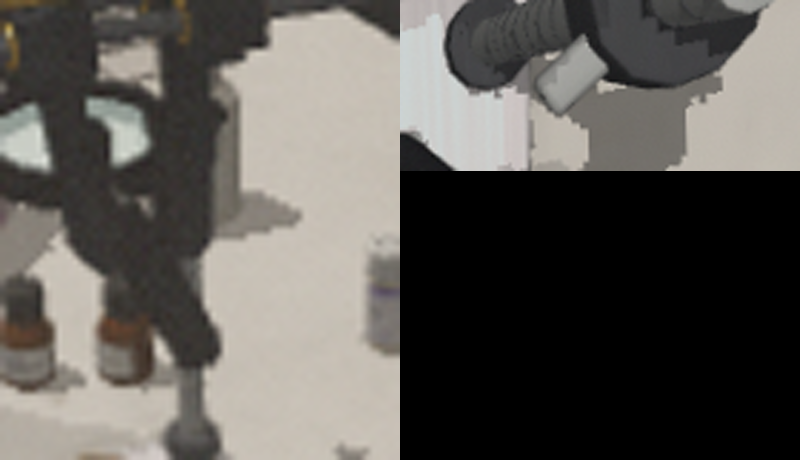

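The right crop shows the steel pointer as a light pin beside the dark collar. Its tip is about 50 mm from the arch, as it should be, and its height is about 142 mm. I lower the lens by 32.5 mm.

Call:
move_arm:
  motion:
    - [2.5,0,9,0,0,0,1]
    - [5.5,0,20,0,0,0,1]
    - [8,0,29,0,0,0,1]
    - [8.5,0,31.4,0,0,0,1]
    - [8.5,0,31.4,0,0,0,1]

```text
clock: 10.05
tool_pos: [0.5156, 0.3514, 0.1403]
eef_rot: [0.772, 0.622, -0.102, 0.082]
contact_force: [-0.2, 0.2, 0.0]
opening: 0.163
finger_force: 30.0
```

Call:
move_arm:
  motion:
    - [0,0,0,0,0,0,1]
    - [0,0,0,0,0,0,1]
    - [0,0,0,0,0,0,1]
    - [0,0,0,0,0,0,1]

```text
clock: 10.55
tool_pos: [0.5157, 0.3516, 0.1407]
eef_rot: [0.772, 0.622, -0.102, 0.082]
contact_force: [0.4, -0.8, 0.4]
opening: 0.164
finger_force: 30.0
```

```bash
python3 - <<'E'
from h import *
s=snap('wrist');c,n,rad,k,N=ring(s);st=r.get_state();A=R.from_quat(st['eef_rot'])
print(st['clock'],st['tool_pos'],st['contact_force'],st['finger_force'],'lens',c-.007*n,'tilt',np.arccos(n[2]),'c from tool',st['tool_pos']+A.apply([.0727,-.002,-.0214]))
j=np.load('jig.npz');o=j['o'];th=float(j['th']);cc,sn=np.cos(th),np.sin(th);Rz=np.array([[cc,-sn],[sn,cc]])
C=cloud(s);L=np.dstack([(C[...,:2]-o)@Rz,C[...,2]])*1e3;f=s['frame']
m=(abs(L[...,0]-42)<4)&(abs(L[...,1]-33)<5)&(L[...,2]>120)&(f.max(2)>140)
print(m.sum(),np.percentile(L[m],[5,50,95],axis=0).round(1))
print('depth bias: plate z',np.median(L[(abs(L[...,0]-45)<15)&(abs(L[...,1]+90)<40)&(abs(L[...,2]-10)<7)][:,2]))
E
```

```text
10.6 [0.51561337 0.35155353 0.14065005] [-0.64458951  1.08633863  0.10893851] 29.972428679466248 lens [0.52911485 0.42375764 0.14135286] tilt 0.009771923933455572 c from tool [0.52983879 0.42599407 0.14251906]
13 [[ 39.5  32.5 140.4]
 [ 45.2  33.1 142.3]
 [ 45.9  36.3 144.5]]
depth bias: plate z 9.691974954157024
```

The lens is centred, level and at the pointer's height, so I hand the job in.

```bash
python3 -c "
from plant import finish_job
print(finish_job())"
```

```text
the job is handed in; nothing more can be done
None
```

I handed the job in at about 10.6 s, with the clamp pressed hard against its stop and the loupe held level over the arch at about 142 mm, the pointer's height; `finish_job` returned no verdict, and the foot's force on the model was not measured directly.

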